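Set the filling pump's thumbwheels and enter the dose code

ROBOT

A 6-joint arm with a two-finger parallel gripper is mounted at the origin on the work surface. World frame = base frame: x ahead of the robot, y to its left, z up, the work surface at z = 0. Lengths are in m, angles in rad, forces in N, time in s.
With the tool pointing down it reaches from about 0.35 to 0.85 m from the base axis. Payload 8.1 kg.
Tool frame: the origin (TCP) lies at the very end of the fingers, on their centre line; the grasp point (between the pads) lies 19 mm behind it; z points along the fingers, y is the line along which they close (so a half turn about z gives the same grasp; the last joint's range is limited). The gripper opens to 85 mm and grips with 20 to 120 N. Pads are 22 mm wide; open, the fingers measure 114 mm over their backs; the gripper's body (76 mm by 85 mm) begins 54 mm behind the grasp point. The pads swing forward as they close: fully open they stand 13 mm farther back than shut.
Start: joints at [-1.43, 0.13, 1.488, -0, 1.523, -0.085], TCP at [0.134, -0.585, 0.196] pointing down, gripper open.
Joint ranges: [-2.96, 2.96], [-0.89, 2.26], [0.02, 2.5], [-1.34, 4.48], [0, 2.73], [-2.66, 2.66]. Speed limits (rad/s): [2.39, 2.39, 2.79, 3.14, 3.14, 3.14].

INTERFACE

Orientations are given as a unit quaternion [x, y, z, w].
In Python, from plant import telemetry, optics, ticket gives the robot as it stands.
- The arm moves only by the shell command python3 -m handwheel 'ROWS' [OPENING] [FORCE]. ROWS is JSON, a list of rows, each an object with "dp": the shift along the tool's x, y, z each as a share of 0.2 m, from -1 to 1, a list of three; "turn": the turn about the tool's z as a share of 90 degrees, from -1 to 1. A call has 1 to 12 rows; each row is the pose to reach, as a shift and turn from the pose commanded when the call began, along the tool's axes at that moment; what a row does not reach only later rows make up. A row lasts 1/10 s, in which the tool goes at most 50 mm and 8.59 degrees, less where a joint would pass 70% of its speed; a pose out of reach is approached as far as the arm can. A call with a number of a shift or a turn outside -1 to 1 is refused whole. A call with a gripper value outside its range is refused whole. OPENING is the opening, from -1 (shut) to 1 (fully open), set as the call begins (- or left out, the last holds). The fingers move at their own pace and stop on an object; FORCE is the grip in N (left out, the last holds). Time passes only in rows, so rows that repeat a pose let the fingers close. It gives the time, the measured TCP pose, the force, the opening and the grip force at its end, in the units of the state.
- telemetry.get_obs(): the state, without advancing time (a new reading comes with each control period).
- optics.camera(name): name is "scene" or "top" or "wrist"; returns a dict with "frame" (480x640x3 uint8, red, green, blue), "depth" (480x640 float32, m along the optical axis (not along the pixel's ray), 0 where there is no reading), "fx", "fy", "cx", "cy" (pixels), "D" ([k1, k2, p1, p2, k3] as OpenCV has them; the pictures are not rectified), "world_to_cam" (4x4, takes a point from world to camera coordinates). Camera axes: x right, y up, looking along -z (the intrinsics and any distortion apply to the point x, -y, -z); pixel columns grow to the right and rows downward; lengths in m; the calibration is good to about 2 mm. A picture is of the moment at which its call begins.
- ticket.finish_job(): hands the job in; it is judged then, once.
The state is a dict: "clock": time; "q": joint angles; "joint_vel": joint speeds; "effort": joint torques, N m; "eef_pos": TCP position; "orientation": TCP orientation; "force": force on the tool from outside, world axes, zero at the start; "torque": the same for the moment, N m; "width": finger opening in m; "grip_force": force on a finger pad.
Only numpy, scipy, OpenCV 4.12 (cv2) and the standard library are available. Lean on these libraries where they do the work, as an engineer would, in place of code of your own. Each camera call takes 0.05 s, during which the arm holds its last target. There are 200 camera calls.

TASK

Set the three thumbwheels of the filling pump to the dose code 5-2-4, from left to right as the robot sees them (green, red and yellow fin standing straight up), then press the round white enter button all the way down and let it come back up. Turn the wheels gently, their fins are fragile; do not press enter before the code stands, and leave the vials and bottles where they are.

Things in the scene. Friction and masses are not known exactly. Their poses are not given: they have to be found in the camera images.
- unit: the filling pump: a fixed grey and white box 200 x 300 mm, 60 mm high; origin under its centre, x away from the robot's side, y left, z up. In its top, centred 20 mm towards the robot: a row of three thumbwheels in a black cartridge (flat bezel 98 x 130 mm centred on the wheels, 8 mm above their axles), blue pump head (80 mm across, 24 mm high) at 108 mm to the left, enter button at 108 mm to the right.
- bay (a point): middle of the wheel bay, level with the box's top face; axes as the box's. Nominal centre of the middle wheel's axle; left wheel 40 mm towards +y, right wheel 40 mm towards -y. But the cartridge fits loosely: all three wheels together sit up to 7 mm higher or lower and 3 mm nearer or farther (x) than this point tells, differently each time: find the bezel's or the fins' real height by touch.
- wheel_left (a joint): left thumbwheel: grey drum 58 mm across, 16 mm wide, axle level along y; 8 radial fins 45 degrees apart, 5 mm thick, 7 mm tall (tips 36 mm from the axle). The upright fin's colour is the digit set: 0 black, 1 brown, 2 red, 3 orange, 4 yellow, 5 green, 6 blue, 7 violet. Value 0.7854 rad per digit; grows as the wheel's top is pushed away (+x). More than 20 N on it breaks it.
- wheel_mid (a joint): middle thumbwheel, the same as the left one. On all wheels the next higher digit's fin is the one 45 degrees down on the robot's side (-x), the next lower one on the far side. A spring detent holds each digit: about 5 N at a fin starts it, and past half-way (0.39 rad) it snaps on to the next digit by itself. Some wheels are first found resting between two digits. They stop just beyond 0 and 7.
- wheel_right (a joint): right thumbwheel, the same as the left one: same size, colours, detents, values and 20 N limit. Within its detent a wheel has a little play (0.05 rad). The row of axles is sprung: pressed straight down it gives about 1 mm per 6 N, at most 5 mm.
- enter (a joint): travel of the enter button, m: 0 up, 0.006 fully down; a spring returns it; fully down takes 6 N. Then it is at a hard stop.
- enter_top (a point): centre of the top of the round white enter button (30 mm across, black housing), on the pump box 108 mm to the right (-y) of the bay's middle; pressed straight down.
- vial_a_mid (a point): small glass vial with blue cap, 22 mm across, 38 mm high, standing on the pump box behind (+x) the wheels; loose, to be left alone; this point is at its middle height
- vial_b_mid (a point): small glass vial with orange cap, 22 mm across, 38 mm high, standing on the pump box behind (+x) the wheels; loose, to be left alone; this point is at its middle height
- soap_bottle_mid (a point): white soap pump bottle with blue label, 64 mm across, 181 mm high; loose, to be left alone; this point is at its middle height
- spirit_bottle_mid (a point): white spirit bottle with red label, 56 mm across, 170 mm high; loose, to be left alone; this point is at its middle height
- spray_can_mid (a point): red spray can, 54 mm across, 170 mm high; loose, to be left alone; this point is at its middle height

How it is judged:
By the outcome, as a careful person would: the job done as asked, in the order asked, and still so for the second after the job is handed in, with the robot touching nothing.
It also fails if it takes over 72 s, if anything falls off the work surface, if the arm or the gripper's body presses on something with over 40 N, if the wrist force passes 120 N, or if a joint passes its speed limit or range.

## Working session

There is one attempt and no reset: what is moved stays moved. The work goes in short steps, Python scripts to look and compute and a shell command to move; the robot and the scene stay as the last step left them, time stands still between calls to the robot, and variables do not carry over. Pictures are saved under pics/ and viewed, at most 10 in all, crops included, and the job is handed in when it is done.

```bash
ls; mkdir -p pics
cat > h.py <<'E'
import numpy as np, cv2
from plant import telemetry, optics, ticket
def cam(name, f=None):
    c=optics.camera(name)
    if f: cv2.imwrite('pics/'+f, c['frame'][:,:,::-1])
    return c
def ray(c,u,v):
    K=np.array([[c['fx'],0,c['cx']],[0,c['fy'],c['cy']],[0,0,1]])
    p=cv2.undistortPoints(np.array([[[u,v]]],float),K,np.array(c['D'],float))[0,0]
    T=np.linalg.inv(np.array(c['world_to_cam']))
    return T[:3,3], T[:3,:3]@np.array([p[0],-p[1],-1.])
def onplane(c,u,v,z):
    o,d=ray(c,u,v); return o+d*(z-o[2])/d[2]
def atdepth(c,u,v):
    o,d=ray(c,u,v); return o+d*c['depth'][int(v),int(u)]
E
python3 - <<'E'
from h import *
s=cam('scene','s1.png'); t=cam('top','t1.png')
cv2.imwrite('pics/both.png',cv2.resize(np.vstack([s['frame'],t['frame']])[:,:,::-1],(400,600))) if 0 else None
o=telemetry.get_obs(); print({k:np.round(v,3) for k,v in o.items()})
for c in (s,t): print(np.round(np.linalg.inv(c['world_to_cam']),3),c['fx'],c['D'])
E
```

```text
pics
{'clock': np.float64(0.1), 'q': array([-1.43 ,  0.131,  1.489, -0.   ,  1.523, -0.085]), 'joint_vel': array([-0.001,  0.001, -0.003,  0.   , -0.001,  0.001]), 'effort': array([ 2.0000e-03, -5.7095e+01, -5.0194e+01, -0.0000e+00,  8.0000e-03,
        0.0000e+00]), 'eef_pos': array([ 0.134, -0.584,  0.195]), 'orientation': array([ 0.994,  0.113, -0.   , -0.001]), 'force': array([ 0.285, -0.845, -1.342]), 'torque': array([ 0.054, -0.019,  0.007]), 'grip_force': np.float64(0.0), 'width': np.float64(0.085)}
[[ 0.224 -0.74   0.634  1.228]
 [ 0.974  0.175 -0.14  -0.153]
 [-0.007  0.649  0.761  0.912]
 [ 0.     0.     0.     1.   ]] 472.1493164486868 [-0.04513278  0.          0.          0.          0.        ]
[[ 0.009  0.994 -0.107  0.417]
 [-1.     0.009  0.006  0.012]
 [ 0.007  0.107  0.994  1.487]
 [ 0.     0.     0.     1.   ]] 534.5690887798482 [0.04258144 0.         0.         0.         0.        ]
```

View pics/s1.png

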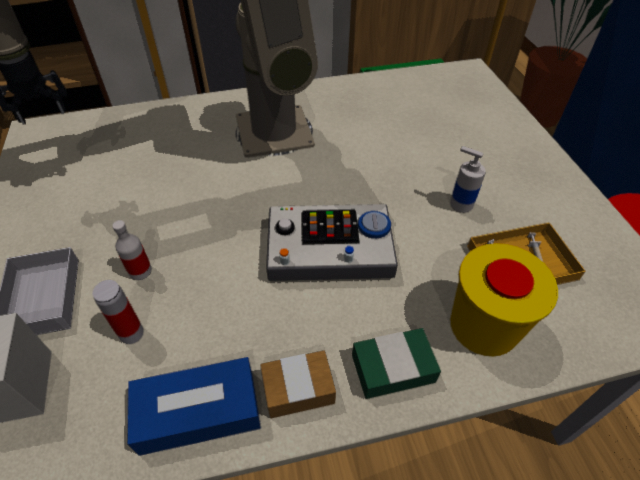

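View pics/t1.png

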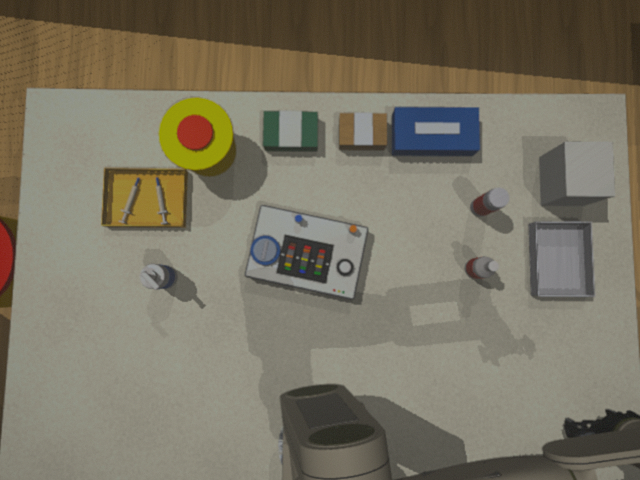

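The scene view shows the pump box in the middle, with the wheels around (330,225), the blue pump head at (375,223) and the button at (285,226). In the top view the pump head is at (264,250), the button at (345,267), the wheels around (305,258) and the vials at (298,218) and (353,229).

Run:
```python
from h import *
t=cam('top')
f=t['frame']; hsv=cv2.cvtColor(f,cv2.COLOR_RGB2HSV)
roi=np.zeros(f.shape[:2],np.uint8); roi[195:310,235:380]=1
# box outline by height
H=np.zeros(f.shape[:2])
pts={}
for v in range(195,310):
    for u in range(235,380):
        if t['depth'][v,u]>0: H[v,u]=atdepth(t,u,v)[2]
m=((H>0.045)&(roi>0)).astype(np.uint8)
n,l,st,ce=cv2.connectedComponentsWithStats(m); k=1+np.argmax(st[1:,4])
c=max(cv2.findContours((l==k).astype(np.uint8),0,2)[0],key=cv2.contourArea)
P=np.array([onplane(t,*p[0],0.06)[:2] for p in c],np.float32)
r=cv2.minAreaRect(P); print('box',r, cv2.boxPoints(r))
blue=((hsv[...,0]>95)&(hsv[...,0]<125)&(hsv[...,1]>110)&(roi>0)).astype(np.uint8)
n,l,st,ce=cv2.connectedComponentsWithStats(blue)
for i in range(1,n):
    if st[i,4]>20: print('blue',ce[i],st[i],onplane(t,*ce[i],.084).round(4))
org=((hsv[...,0]>3)&(hsv[...,0]<20)&(hsv[...,1]>150)&(hsv[...,2]>120)&(roi>0)).astype(np.uint8)
n,l,st,ce=cv2.connectedComponentsWithStats(org)
for i in range(1,n):
    if st[i,4]>6: print('org',ce[i],st[i,4],onplane(t,*ce[i],.098).round(4))
b=onplane(t,345,267,.07); p=onplane(t,264,250,.084); print(b,p)
print('H bezel',H[240:285:3,270:340:8].round(3))
cv2.imwrite('pics/c1.png',cv2.resize(f[195:310,235:380,::-1],None,fx=5,fy=5,interpolation=cv2.INTER_CUBIC))
```

```text
box ((0.5122833847999573, 0.05056634545326233), (0.3011834919452667, 0.19918477535247803), 78.57891845703125) [[ 0.3848432  -0.07732235]
 [ 0.5800838  -0.11676453]
 [ 0.63972354  0.17845504]
 [ 0.44448298  0.21789722]]
blue [298.28125 217.8125 ] [296 215   6   7  32] [0.5995 0.0724 0.084 ]
blue [265.78488372 250.20348837] [251 236  29  29 172] [0.5129 0.1565 0.084 ]
org [352.57575758 228.33333333] 33 [ 0.5713 -0.0705  0.098 ]
org [305.73333333 249.86666667] 15 [0.5138 0.0513 0.098 ]
org [288.625 255.625] 8 [0.4984 0.0955 0.098 ]
org [320.375 256.375] 8 [0.4972 0.013  0.098 ]
[ 0.471278   -0.05241499  0.07      ] [0.51341194 0.16121863 0.084     ]
H bezel [[0.079 0.059 0.071 0.066 0.071 0.067 0.061 0.065 0.061]
 [0.078 0.072 0.072 0.065 0.067 0.074 0.063 0.06  0.06 ]
 [0.078 0.077 0.078 0.076 0.072 0.064 0.074 0.073 0.057]
 [0.081 0.071 0.073 0.089 0.066 0.063 0.065 0.062 0.057]
 [0.081 0.074 0.079 0.075 0.069 0.062 0.071 0.076 0.06 ]
 [0.079 0.079 0.072 0.064 0.069 0.075 0.066 0.07  0.057]
 [0.081 0.066 0.069 0.072 0.097 0.069 0.09  0.071 0.066]
 [0.077 0.062 0.088 0.07  0.092 0.071 0.103 0.073 0.062]
 [0.07  0.061 0.085 0.073 0.09  0.065 0.087 0.066 0.064]
 [0.065 0.056 0.069 0.078 0.094 0.073 0.099 0.074 0.061]
 [0.062 0.067 0.061 0.068 0.067 0.071 0.084 0.076 0.062]
 [0.064 0.064 0.078 0.075 0.059 0.075 0.083 0.074 0.062]
 [0.066 0.062 0.058 0.063 0.068 0.068 0.061 0.068 0.066]
 [0.061 0.063 0.063 0.059 0.07  0.075 0.076 0.059 0.065]
 [0.    0.06  0.065 0.061 0.061 0.059 0.064 0.067 0.057]]
```

View pics/c1.png

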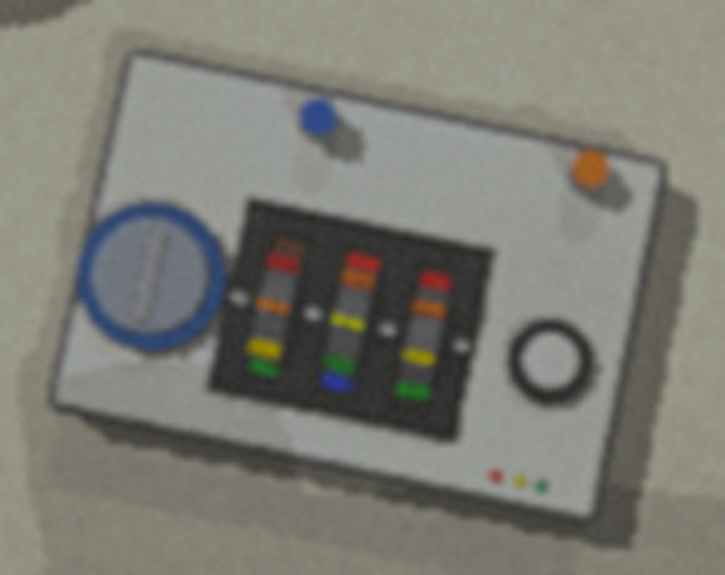

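```bash
cat >> h.py <<'E'
from scipy.spatial.transform import Rotation as R
X=np.array([.980,-.198,0]); Y=np.array([.198,.980,0]); BAY=np.array([.4927,.0545,.06])
def unit(p): d=np.array(p)-BAY; return np.array([d@X,d@Y,d[2]])
def st():
    o=telemetry.get_obs(); Rm=R.from_quat(o['orientation']).as_matrix()
    print('t',round(float(o['clock']),2),'unit mm',(unit(o['eef_pos'])*1e3).round(1),'F',np.round(o['force'],1),'w',round(float(o['width']),4),'yaw_y',np.degrees(np.arctan2(Rm[1,1],Rm[0,1])).round(2),'q',np.round(o['q'],2)); return o,Rm
def go(u):  # target in unit frame mm rel. to bay
    o,Rm=st(); tgt=BAY+np.array(u)@np.array([X,Y,[0,0,1]])/1e3
    print('dp',(Rm.T@(tgt-o['eef_pos'])/.2).round(4))
E
python3 -m handwheel '[{"dp":[1,-1,0],"turn":-0.729},{"dp":[1,-1,0],"turn":-0.729},{"dp":[1,-1,0],"turn":-0.729},{"dp":[1,-1,0],"turn":-0.729},{"dp":[1,-1,0],"turn":-0.729},{"dp":[1,-1,0],"turn":-0.729},{"dp":[1,-1,0],"turn":-0.729},{"dp":[1,-1,0],"turn":-0.729}]' -0.06 20
python3 -c "
from h import *
go([-60,0,150])"
```

```text
clock: 0.95
eef_pos: [0.2852, -0.3439, 0.1961]
orientation: [0.771, 0.636, 0.0, 0.0]
force: [1.2, -0.1, 0.8]
width: 0.0399
grip_force: 0.0
t 0.95 unit mm [-124.5 -431.5  136.1] F [ 1.2 -0.1  0.8] w 0.0399 yaw_y -10.96 q [-0.99 -0.3   1.89  0.    1.55 -0.8 ]
dp [ 2.1554  0.3397 -0.0699]
```

```bash
python3 -m handwheel '[{"dp":[1,0.17,-0.035]},{"dp":[1,0.17,-0.035]},{"dp":[1,0.17,-0.035]},{"dp":[1,0.17,-0.035]},{"dp":[1,0.17,-0.035]}]' >/dev/null
python3 -m handwheel '[{"dp":[1,0.17,-0.035]},{"dp":[1,0.17,-0.035]},{"dp":[1,0.17,-0.035]},{"dp":[1,0.17,-0.035]},{"dp":[1,0.17,-0.035]},{"dp":[1,0.17,-0.035]}]'
python3 -c "
from h import *
c=cam('wrist','w1.png'); print(np.round(np.linalg.inv(c['world_to_cam']),3))
go([0,40,150])"
```

```text
[[ 0.982  0.184  0.051  0.299]
 [-0.191  0.946  0.261 -0.277]
 [ 0.    -0.266  0.964  0.374]
 [ 0.     0.     0.     1.   ]]
t 1.0 unit mm [-124.7 -432.   136. ] F [-0.7  0.3  0.3] w 0.0402 yaw_y -10.78 q [-0.99 -0.3   1.89 -0.    1.55 -0.81]
dp [ 2.3533  0.65   -0.0702]validation failed for argument at $[0]...
validation failed for argument at $[0]...
```

View pics/w1.png

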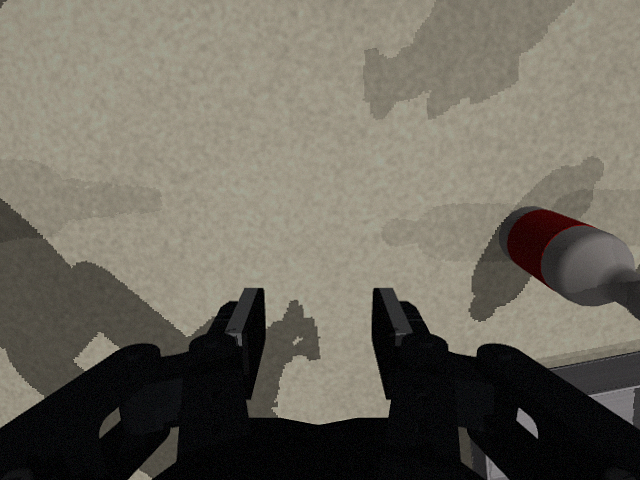

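The wrist view shows the two fingers at (250,340) and (390,340), with the spirit bottle to their right and well clear. The move was refused because "turn" was missing.

```bash
python3 -m handwheel '[{"dp":[1,0.17,-0.035],"turn":0.006},{"dp":[1,0.17,-0.035],"turn":0.006},{"dp":[1,0.17,-0.035],"turn":0.006},{"dp":[1,0.17,-0.035],"turn":0.006},{"dp":[1,0.17,-0.035],"turn":0.006}]' >/dev/null
python3 -m handwheel '[{"dp":[1,0.3,-0.035],"turn":0},{"dp":[1,0.3,-0.035],"turn":0},{"dp":[1,0.3,-0.035],"turn":0},{"dp":[1,0.3,-0.035],"turn":0},{"dp":[1,0.3,-0.035],"turn":0},{"dp":[1,0.3,-0.035],"turn":0}]'
python3 -c "
from h import *
c=cam('wrist','w2.png'); print(np.round(np.linalg.inv(c['world_to_cam']),3))
go([0,-40,130])"
```

```text
clock: 2.1
eef_pos: [0.458, 0.0282, 0.2097]
orientation: [0.777, 0.63, -0.0, -0.0]
force: [-0.8, 0.0, -0.3]
width: 0.04
grip_force: 0.0
[[ 0.978  0.199  0.056  0.474]
 [-0.207  0.943  0.26   0.094]
 [-0.001 -0.266  0.964  0.388]
 [ 0.     0.     0.     1.   ]]
t 2.15 unit mm [-29.  -34.  149.6] F [-0.1 -0.1 -0.5] w 0.04 yaw_y -11.99 q [-0.05 -0.27  1.84 -0.    1.57  0.16]
dp [-0.0287  0.1455  0.098 ]
```

View pics/w2.png

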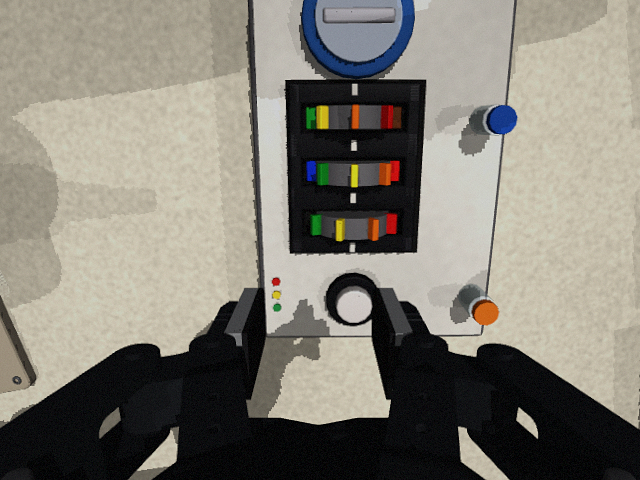

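The wrist view shows left at orange (355,117), so 3; middle at yellow (354,175), so 4; and right between yellow (340,230) and orange (375,229), so about 3.6. The button is at (353,303) and the bezel spans columns 287–425 and rows 80–252.

Run:
```python
from h import *
c=cam('wrist'); f=c['frame']; hsv=cv2.cvtColor(f,cv2.COLOR_RGB2HSV)
def blob(h0,h1,box):
    x0,x1,y0,y1=box; s=hsv[y0:y1,x0:x1]
    m=((s[...,0]>=h0)&(s[...,0]<=h1)&(s[...,1]>130)&(s[...,2]>90)).astype(np.uint8)
    n,l,stt,ce=cv2.connectedComponentsWithStats(m); k=1+np.argmax(stt[1:,4]); return ce[k]+[x0,y0]
for nm,h,b in (('L orange',(5,18),(340,370,100,132)),('M yellow',(22,35),(340,370,160,190)),('R yellow',(22,35),(325,360,215,245)),('R orange',(5,18),(362,384,215,245))):
    p=blob(*h,b); print(nm,p.round(1),(unit(onplane(c,*p,.096))*1e3).round(1))
print('button',(unit(onplane(c,353,303,.068))*1e3).round(1))
for uv in ((287,80),(425,80),(290,252),(417,252)): print('bezel c',(unit(onplane(c,*uv,.068))*1e3).round(1))
def hz(u0,u1,v0,v1):
    z=[atdepth(c,u,v)[2] for u in range(u0,u1) for v in range(v0,v1) if c['depth'][v,u]>0]; return np.median(z).round(4)*1e3
print('box top R',hz(430,460,110,250),'box L',hz(262,282,120,260),'bezel L',hz(291,299,100,240),'bezel R',hz(409,414,100,240),'button',hz(345,361,295,311))
print('fins',hz(353,357,107,128),hz(353,357,165,186))
```

```text
L orange [355.2 113.8] [-1.7 41.5 36. ]
M yellow [354.4 173.3] [-1.8  0.9 36. ]
R yellow [340.  227.8] [-11.9 -38.8  36. ]
R orange [373.2 227.2] [ 12.5 -38.6  36. ]
button [   0.9 -111.5    8. ]
bezel c [-49.8  66.8   8. ]
bezel c [52. 66.  8.]
bezel c [-51.2 -65.7   8. ]
bezel c [ 52.7 -66.8   8. ]
box top R 61.6 box L 61.6 bezel L 72.4 bezel R 72.6 button 82.8
fins 100.4 100.5
```

```bash
python3 -c "
from h import *
go([25.5,41,46])"
```

```text
t 2.2 unit mm [-29.1 -34.7 149.7] F [ 0.7 -0.8  0.3] w 0.0397 yaw_y -12.06 q [-0.05 -0.27  1.84 -0.    1.57  0.16]
dp [0.3818 0.2691 0.5178]
```

```bash
python3 -m handwheel '[{"dp":[0.38,0.27,0],"turn":0},{"dp":[0.38,0.27,0.1],"turn":-0.004},{"dp":[0.38,0.27,0.3],"turn":-0.004},{"dp":[0.38,0.27,0.45],"turn":-0.004},{"dp":[0.38,0.27,0.518],"turn":-0.004},{"dp":[0.38,0.27,0.518],"turn":-0.004},{"dp":[0.38,0.27,0.518],"turn":-0.004}]' >/dev/null;  python3 -c "
from h import *
go([25.5,41,40])"; python3 -m handwheel '[{"dp":[0,0,0.01],"turn":0},{"dp":[0,0,0.02],"turn":0},{"dp":[0,0,0.03],"turn":0},{"dp":[0,0,0.03],"turn":0}]' |grep -E 'eef|force'
```

```text
t 2.9 unit mm [26.8 41.  48.1] F [ 0.7 -1.1  0.5] w 0.04 yaw_y -11.73 q [ 0.07  0.01  1.78 -0.    1.35  0.28]
dp [-0.0002 -0.0068  0.0403]
eef_pos: [0.5265, 0.0905, 0.1007]
force: [-0.7, -0.6, -0.3]
grip_force: 0.0
```

```bash
python3 -m handwheel '[{"dp":[0,-0.006,0.005],"turn":0},{"dp":[0,-0.006,0.01],"turn":0},{"dp":[0,-0.006,0.01],"turn":0}]' |grep -E 'eef|force'; python3 -m handwheel '[{"dp":[0,0,0.005],"turn":0},{"dp":[0,0,0.005],"turn":0}]' |grep -E 'eef|force'
```

```text
eef_pos: [0.525, 0.0908, 0.0983]
force: [0.4, 0.6, -0.9]
grip_force: 0.0
eef_pos: [0.5251, 0.0907, 0.0973]
force: [-0.5, -0.5, 0.0]
grip_force: 0.0
```

```bash
python3 -m handwheel '[{"dp":[0,0,0.005],"turn":0},{"dp":[0,0,0.005],"turn":0}]' |grep -E 'eef|force'; python3 -c "
from h import *
st()"
```

```text
eef_pos: [0.5252, 0.0907, 0.0964]
force: [-0.5, -0.2, 0.6]
grip_force: 0.0
t 4.0 unit mm [24.6 41.9 36.4] F [-0.5 -0.2  0.6] w 0.0402 yaw_y -11.63 q [0.07 0.02 1.79 0.   1.33 0.28]
```

```bash
for i in 1; do python3 -m handwheel '[{"dp":[0,0,0.005],"turn":0},{"dp":[0,0,0.005],"turn":0}]' |grep -E 'eef|force: \['; done; python3 -m handwheel '[{"dp":[0,0,0.005],"turn":0},{"dp":[0,0,0.005],"turn":0}]' |grep -E 'eef|force: \['; python3 -m handwheel '[{"dp":[0,0,0.005],"turn":0},{"dp":[0,0,0.005],"turn":0}]' |grep -E 'eef|force: \['
```

```text
eef_pos: [0.5251, 0.0907, 0.0953]
force: [-0.5, 0.1, -0.8]
eef_pos: [0.5251, 0.0907, 0.0943]
force: [0.0, 0.3, 0.1]
eef_pos: [0.5251, 0.0907, 0.0933]
force: [0.1, 0.9, -0.3]
```

```bash
python3 -m handwheel '[{"dp":[0,0,0.005],"turn":0},{"dp":[0,0,0.005],"turn":0}]' |grep -E 'eef|force: \['; python3 -m handwheel '[{"dp":[0,0,0.005],"turn":0},{"dp":[0,0,0.005],"turn":0}]' |grep -E 'eef|force: \['; python3 -c "
from h import *
cam('wrist','w3.png')"
```

```text
eef_pos: [0.5251, 0.0907, 0.0923]
force: [-0.1, 0.2, -0.9]
eef_pos: [0.5251, 0.0907, 0.0913]
force: [0.9, 0.3, -0.4]
```

View pics/w3.png

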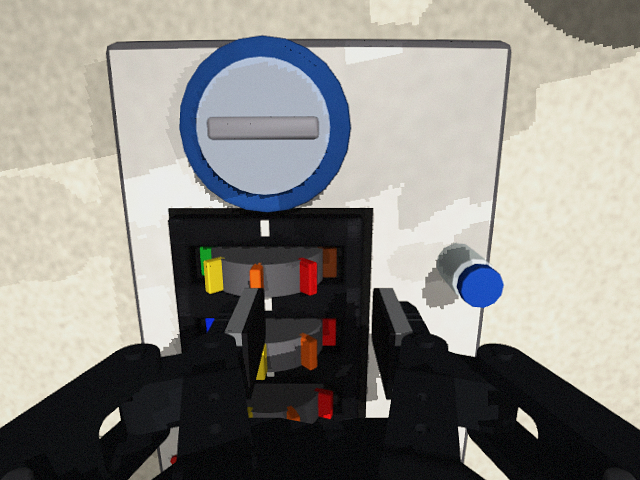

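The view shows the orange fin at (256,275), with the left finger's leading edge at row 290 just beside it. The finger seems to miss the fin in y, so I'll check this by projection.

Run:
```python
from h import *
c=cam('wrist'); o,Rm=st()
K=np.array([[c['fx'],0,c['cx']],[0,c['fy'],c['cy']],[0,0,1]])
def proj(p):
    q=(np.array(c['world_to_cam'])@np.r_[p,1])[:3]*[1,-1,-1]
    return cv2.projectPoints(q[None],np.zeros(3),np.zeros(3),K,np.array(c['D']))[0].ravel().round(1)
p=np.array(o['eef_pos'])
for dy in (11,0,-11):
  for dx in (-34.5,-20,20): print(dy,dx,proj(p+X*dx/1e3+Y*dy/1e3),proj(p+X*dx/1e3+Y*dy/1e3+[0,0,.005]))
for uv in ((256,265),(256,288)): print('fin',(unit(onplane(c,*uv,.099))*1e3).round(1),(unit(onplane(c,*uv,.093))*1e3).round(1))
for uv in ((170,209),(372,209),(264,228),(268,304)): print('bez',(unit(onplane(c,*uv,.071))*1e3).round(1),(unit(onplane(c,*uv,.065))*1e3).round(1))
z=lambda u0,u1,v0,v1: np.median([atdepth(c,u,v)[2] for u in range(u0,u1) for v in range(v0,v1) if c['depth'][v,u]>0]).round(4)
print(z(350,365,230,300),'box',z(375,430,200,260),'tip',z(242,262,291,296), 'fin',z(253,260,264,270),'pump',z(205,230,85,105))
print('cam',np.linalg.inv(c['world_to_cam'])[:3,3])
```

```text
t 5.1 unit mm [24.7 41.9 31.4] F [-0.1  0.1  0.7] w 0.0401 yaw_y -11.64 q [0.07 0.02 1.79 0.   1.32 0.28]
11 -34.5 [239.8 255. ] [237.7 258.4]
11 -20 [271.4 254.9] [270.2 258.3]
11 20 [359.1 254.6] [360.2 258. ]
0 -34.5 [241.1 277.6] [239.1 281.5]
0 -20 [272.3 277.5] [271.1 281.5]
0 20 [358.5 277.2] [359.6 281.2]
-11 -34.5 [242.4 299.5] [240.5 303.9]
-11 -20 [273.1 299.4] [271.9 303.9]
-11 20 [358.  299.1] [359.  303.5]
fin [-1.4 50.7 39. ] [-2.3 48.6 33. ]
fin [-1.9 39.8 39. ] [-2.9 37.3 33. ]
bez [-47.4  70.4  11. ] [-49.7  69.2   5. ]
bez [52.6 69.9 11. ] [53.4 68.7  5. ]
bez [-1.  60.5 11. ] [-1.9 59.   5. ]
bez [-0.6 19.2 11. ] [-1.4 16.5  5. ]
0.0724 box 0.0616 tip 0.1372 fin 0.0963 pump 0.0804
cam [0.54018821 0.15698166 0.2697594 ]
```

Run:
```python
from h import *
c=cam('wrist'); o,Rm=st(); d=c['depth']
print(d[280:420:8,[230,236,242,248,254,258,262]].round(3))
for uv in ((246,294),(258,294),(250,320),(236,330),(378,294),(390,294),(390,320),(245,350),(220,370)):
    print(uv,((unit(atdepth(c,*uv))-unit(o['eef_pos']))*1e3).round(1))
```

```text
t 5.15 unit mm [24.7 42.  31.5] F [-0.6 -0.3  0.3] w 0.0404 yaw_y -11.63 q [0.07 0.02 1.79 0.   1.32 0.28]
[[0.193 0.19  0.188 0.189 0.18  0.18  0.184]
 [0.194 0.191 0.191 0.147 0.147 0.149 0.146]
 [0.213 0.214 0.139 0.141 0.14  0.14  0.145]
 [0.144 0.144 0.135 0.134 0.133 0.135 0.146]
 [0.138 0.129 0.128 0.128 0.128 0.136 0.145]
 [0.122 0.121 0.122 0.123 0.128 0.136 0.145]
 [0.118 0.117 0.117 0.117 0.128 0.137 0.145]
 [0.11  0.116 0.115 0.116 0.128 0.137 0.145]
 [0.106 0.116 0.117 0.117 0.128 0.136 0.147]
 [0.103 0.103 0.116 0.117 0.128 0.136 0.145]
 [0.1   0.1   0.116 0.116 0.127 0.136 0.191]
 [0.097 0.088 0.117 0.118 0.126 0.135 0.192]
 [0.086 0.085 0.116 0.118 0.128 0.192 0.193]
 [0.082 0.082 0.083 0.119 0.127 0.231 0.231]
 [0.078 0.    0.079 0.12  0.225 0.224 0.225]
 [0.077 0.077 0.076 0.217 0.217 0.217 0.217]
 [0.075 0.074 0.075 0.209 0.21  0.211 0.211]
 [0.073 0.072 0.072 0.205 0.208 0.208 0.208]]
(246, 294) [-23.5  12.   47.5]
(258, 294) [-19.3  12.2  47.8]
(250, 320) [-19.1  11.9  66.8]
(236, 330) [-22.2  11.7  72.7]
(378, 294) [22.1 11.4 46.4]
(390, 294) [26.2 11.6 47. ]
(390, 320) [23.  11.2 65.9]
(245, 350) [-19.7   5.9  73.8]
(220, 370) [-19.7  17.6 101.7]
```

By depth, the visible finger tips sit about 40 mm above the reported TCP. So I'll keep going down in small steps and let the force decide.

```bash
M='python3 -m handwheel'; $M '[{"dp":[0,0,0.005],"turn":0},{"dp":[0,0,0.01],"turn":0},{"dp":[0,0,0.01],"turn":0}]' |grep -E 'eef|force: \['
```

```text
eef_pos: [0.5251, 0.0907, 0.0893]
force: [-0.6, 0.2, -0.9]
```

Run:
```python
from h import *
c=cam('top','t2.png'); o,Rm=st(); d=c['depth']; print('fx',c['fx'])
s=cam('scene'); cv2.imwrite('pics/s2.png',cv2.resize(s['frame'][140:300,230:440,::-1],None,fx=3.5,fy=3.5,interpolation=cv2.INTER_CUBIC))
```

```text
t 5.5 unit mm [24.6 41.9 29.4] F [ 0.2 -0.8  0.9] w 0.0403 yaw_y -11.64 q [0.07 0.03 1.8  0.   1.32 0.28]
fx 534.5690887798482
```

View pics/s2.png

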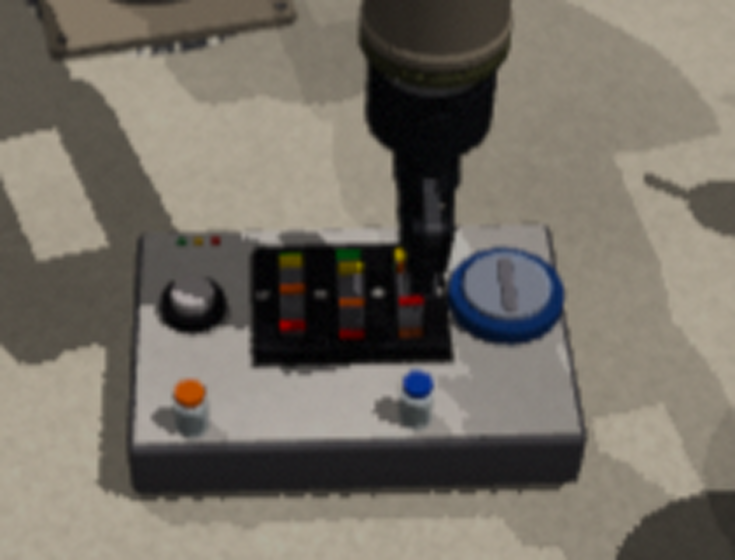

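The scene crop shows the gripper finger ending near crop (430,290), which is image (353,223), beside the left wheel.

Run:
```python
from h import *
c=cam('scene'); o,Rm=st()
K=np.array([[c['fx'],0,c['cx']],[0,c['fy'],c['cy']],[0,0,1]])
def proj(p):
    q=(np.array(c['world_to_cam'])@np.r_[p,1])[:3]*[1,-1,-1]
    return cv2.projectPoints(q[None],np.zeros(3),np.zeros(3),K,np.array(c['D']))[0].ravel()
p=np.array(o['eef_pos'])
for dz in (0,10,20,30,40,50): 
    print(dz,[((proj(p+X*dx/1e3+Y*dy/1e3+[0,0,dz/1e3])-[230,140])*3.5).round(0) for dx in (20,34) for dy in (11,-11)])
```

```text
t 5.6 unit mm [24.7 41.9 29.5] F [-0.8  0.4  0.9] w 0.0403 yaw_y -11.63 q [0.07 0.03 1.8  0.   1.32 0.28]
0 [array([433., 328.]), array([399., 329.]), array([434., 344.]), array([401., 345.])]
10 [array([434., 318.]), array([400., 319.]), array([435., 334.]), array([402., 335.])]
20 [array([434., 308.]), array([401., 309.]), array([436., 324.]), array([402., 325.])]
30 [array([435., 297.]), array([402., 298.]), array([437., 313.]), array([403., 314.])]
40 [array([436., 287.]), array([402., 288.]), array([438., 303.]), array([404., 304.])]
50 [array([437., 276.]), array([403., 277.]), array([439., 292.]), array([405., 293.])]
```

```bash
M='python3 -m handwheel'; $M '[{"dp":[0,0,0.005],"turn":0},{"dp":[0,0,0.01],"turn":0},{"dp":[0,0,0.01],"turn":0}]' |grep -E 'eef|force: \['; $M '[{"dp":[0,0,0.005],"turn":0},{"dp":[0,0,0.01],"turn":0},{"dp":[0,0,0.01],"turn":0}]' |grep -E 'eef|force: \['
```

```text
eef_pos: [0.5251, 0.0907, 0.0873]
force: [-0.7, -0.4, -0.8]
eef_pos: [0.5251, 0.0907, 0.0853]
force: [-0.2, -0.4, -0.6]
```

```bash
M='python3 -m handwheel'; $M '[{"dp":[0,0,0.005],"turn":0},{"dp":[0,0,0.01],"turn":0},{"dp":[0,0,0.01],"turn":0}]' |grep -E 'eef|force: \['; $M '[{"dp":[0,0,0.005],"turn":0},{"dp":[0,0,0.01],"turn":0},{"dp":[0,0,0.01],"turn":0}]' |grep -E 'eef|force: \['
```

```text
eef_pos: [0.5251, 0.0907, 0.0833]
force: [0.4, -0.6, 0.2]
eef_pos: [0.5251, 0.0907, 0.0813]
force: [1.1, -0.1, -0.1]
```

```bash
M='python3 -m handwheel'; $M '[{"dp":[0,0,0.015],"turn":0},{"dp":[0,0,0.03],"turn":0},{"dp":[0,0,0.045],"turn":0},{"dp":[0,0,0.045],"turn":0}]' |grep -E 'eef|force: \['; $M '[{"dp":[0,0,0.015],"turn":0},{"dp":[0,0,0.03],"turn":0},{"dp":[0,0,0.04],"turn":0},{"dp":[0,0,0.04],"turn":0}]' |grep -E 'eef|force: \['
python3 - <<'E'
from h import *
c=cam('wrist','w4.png'); o,Rm=st()
for uv in ((246,294),(258,294),(378,294),(390,294),(250,290),(380,290)):
    print(uv,(unit(atdepth(c,*uv))*1e3).round(1))
E
```

```text
eef_pos: [0.5247, 0.0907, 0.0717]
force: [0.3, -0.9, -0.0]
eef_pos: [0.5249, 0.0907, 0.064]
force: [0.7, -0.4, 0.5]
t 7.65 unit mm [24.5 41.9  4.2] F [ 0.6 -0.  -0.7] w 0.0403 yaw_y -11.63 q [0.07 0.05 1.82 0.   1.27 0.28]
(246, 294) [ 0.7 53.5 50.6]
(258, 294) [ 4.8 53.3 50.1]
(378, 294) [46.3 53.8 51.7]
(390, 294) [50.7 53.3 50.5]
(250, 290) [ 1.7 53.8 47.9]
(380, 290) [47.7 53.4 47.3]
```

View pics/w4.png

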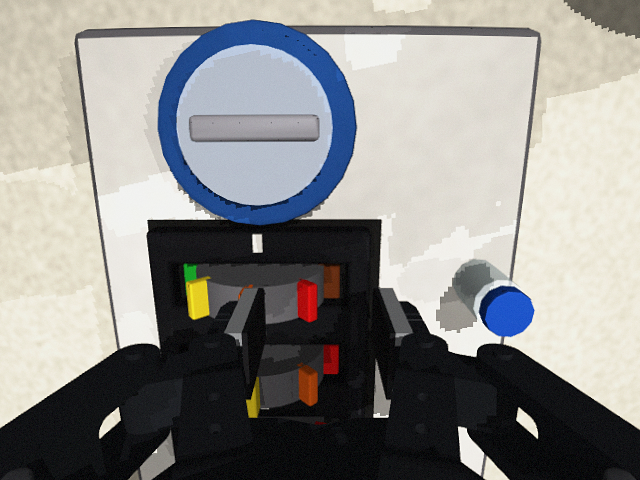

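The finger tip stands just above the orange fin at (245,290), which is only just visible behind it. By depth the tip is about 7 mm above the fin, so I'll shift 2 mm and touch slowly.

```bash
M='python3 -m handwheel'; $M '[{"dp":[0,-0.01,0.01],"turn":0},{"dp":[0,-0.01,0.02],"turn":0},{"dp":[0,-0.01,0.02],"turn":0}]' |grep -E 'eef|force: \['; $M '[{"dp":[0,0,0.005],"turn":0},{"dp":[0,0,0.005],"turn":0}]' |grep -E 'eef|force: \['
```

```text
eef_pos: [0.5243, 0.0911, 0.0618]
force: [-0.3, -1.4, 8.8]
eef_pos: [0.5249, 0.091, 0.0614]
force: [0.5, -1.3, 10.5]
```

```bash
M='python3 -m handwheel'; $M '[{"dp":[0,0,0.005],"turn":0},{"dp":[0,0,0.005],"turn":0}]' |grep -E 'eef|force: \['; $M '[{"dp":[0,0,0.005],"turn":0},{"dp":[0,0,0.005],"turn":0}]' |grep -E 'eef|force: \['
```

```text
eef_pos: [0.5254, 0.091, 0.0609]
force: [-0.5, -1.6, 12.8]
eef_pos: [0.5259, 0.0909, 0.0604]
force: [0.1, -2.6, 15.4]
```

Contact starts at TCP z of about 63.7 mm. I'll lift now and cross-check on the bezel.

```bash
M='python3 -m handwheel'; $M '[{"dp":[0,0,-0.02],"turn":0},{"dp":[0,0,-0.08],"turn":0},{"dp":[0,0,-0.15],"turn":0},{"dp":[0,0,-0.15],"turn":0}]' |grep -E 'eef|force: \['; python3 -c "
from h import *
go([0,-64,35])"
```

```text
eef_pos: [0.525, 0.0914, 0.0903]
force: [-0.2, 0.2, -0.2]
t 8.95 unit mm [24.4 42.5 30.3] F [-0.2  0.2 -0.2] w 0.0401 yaw_y -11.63 q [0.08 0.02 1.8  0.   1.32 0.28]
dp [-0.533  -0.12   -0.0244]
```

```bash
M='python3 -m handwheel'; $M '[{"dp":[-0.25,-0.06,-0.02],"turn":0},{"dp":[-0.533,-0.12,-0.024],"turn":0},{"dp":[-0.533,-0.12,-0.024],"turn":0},{"dp":[-0.533,-0.12,-0.024],"turn":0},{"dp":[-0.533,-0.12,0.05],"turn":0},{"dp":[-0.533,-0.12,0.15],"turn":0},{"dp":[-0.533,-0.12,0.23],"turn":0},{"dp":[-0.533,-0.12,0.23],"turn":0},{"dp":[-0.533,-0.12,0.23],"turn":0}]' |grep -E 'eef|force: \['; $M '[{"dp":[0,0,0.005],"turn":0},{"dp":[0,0,0.01],"turn":0},{"dp":[0,0,0.01],"turn":0}]' |grep -E 'eef|force: \[';python3 -c "
from h import *
st()"
```

```text
eef_pos: [0.4779, -0.0073, 0.0407]
force: [0.3, -0.0, 0.1]
eef_pos: [0.4788, -0.0084, 0.04]
force: [-0.1, 0.0, 0.3]
t 10.15 unit mm [ -1.2 -64.4 -20. ] F [-0.1  0.   0.3] w 0.0404 yaw_y -11.62 q [-0.12 -0.06  1.98  0.    1.22  0.08]
```

```bash
M='python3 -m handwheel'; $M '[{"dp":[0,0,0.005],"turn":0},{"dp":[0,0,0.01],"turn":0},{"dp":[0,0,0.01],"turn":0}]' |grep -E 'eef|force: \['; $M '[{"dp":[0,0,0.005],"turn":0},{"dp":[0,0,0.005],"turn":0}]' |grep -E 'eef|force: \['; $M '[{"dp":[0,0,0.005],"turn":0},{"dp":[0,0,0.005],"turn":0}]' |grep -E 'eef|force: \['
```

```text
eef_pos: [0.4782, -0.0085, 0.0374]
force: [-0.3, -0.0, 0.8]
eef_pos: [0.4782, -0.0084, 0.0364]
force: [-0.7, 0.3, -0.7]
eef_pos: [0.4781, -0.0084, 0.0353]
force: [-0.1, -0.3, -0.1]
```

```bash
M='python3 -m handwheel'; $M '[{"dp":[0,0,0.005],"turn":0},{"dp":[0,0,0.005],"turn":0}]' |grep -E 'eef|force: \['; $M '[{"dp":[0,0,0.005],"turn":0},{"dp":[0,0,0.005],"turn":0}]' |grep -E 'eef|force: \['
```

```text
eef_pos: [0.4783, -0.0085, 0.0352]
force: [-4.4, -0.2, 6.9]
eef_pos: [0.4784, -0.0084, 0.0351]
force: [-9.8, 0.9, 16.7]
```

The bezel is at TCP z 35.3 mm, so fin tips are at 63.3 (the direct touch gave 63.7). I'll push with the finger at TCP z of about 59.

```bash
M='python3 -m handwheel'; $M '[{"dp":[0,0,-0.04],"turn":0},{"dp":[0,0,-0.15],"turn":0},{"dp":[0,0,-0.22],"turn":0},{"dp":[0,0,-0.22],"turn":0},{"dp":[0,0,-0.22],"turn":0}]' |grep -E 'eef|force: \['; python3 -c "
from h import *
go([-3,-39,8])"
```

```text
eef_pos: [0.4786, -0.0085, 0.0776]
force: [-0.1, -0.3, -0.9]
t 11.75 unit mm [ -1.4 -64.5  17.6] F [-0.1 -0.3 -0.9] w 0.0399 yaw_y -11.63 q [-0.12 -0.11  1.95  0.    1.3   0.08]
dp [ 0.1277 -0.0088  0.0479]
```

```bash
M='python3 -m handwheel'; $M '[{"dp":[0.128,-0.009,0],"turn":0},{"dp":[0.128,-0.009,0.0],"turn":0},{"dp":[0.128,-0.009,0.04],"turn":0},{"dp":[0.128,-0.009,0.07],"turn":0},{"dp":[0.128,-0.009,0.093],"turn":0},{"dp":[0.128,-0.009,0.093],"turn":0},{"dp":[0.128,-0.009,0.093],"turn":0}]' |grep -E 'eef|force: \['; python3 -c "
from h import *
go([7,-39,-1])"
```

```text
eef_pos: [0.4814, 0.0167, 0.0586]
force: [0.4, 0.1, 0.1]
t 12.45 unit mm [ -3.6 -39.3  -1.4] F [0.4 0.1 0.1] w 0.0403 yaw_y -11.66 q [-0.07 -0.08  1.96 -0.    1.26  0.13]
dp [ 0.0016  0.0529 -0.0022]
```

```bash
M='python3 -m handwheel'; $M '[{"dp":[0,0.015,0],"turn":0},{"dp":[0,0.03,0],"turn":0},{"dp":[0,0.04,0],"turn":0},{"dp":[0,0.046,0],"turn":0},{"dp":[0,0.052,0],"turn":0},{"dp":[0,0.058,0],"turn":0},{"dp":[0,0.064,0],"turn":0},{"dp":[0,0.07,0],"turn":0}]' |grep -E 'eef|force: \['; python3 -c "
from h import *
st()"; $M '[{"dp":[0,0.006,0],"turn":0},{"dp":[0,0.012,0],"turn":0},{"dp":[0,0.018,0],"turn":0}]' |grep -E 'eef|force: \['
python3 - <<'E'
from h import *
st(); c=cam('wrist'); f=c['frame']; hsv=cv2.cvtColor(f,cv2.COLOR_RGB2HSV)
for nm,h0,h1 in (('orange',5,18),('yellow',22,35),('green',45,75),('red',0,4)):
    m=((hsv[...,0]>=h0)&(hsv[...,0]<=h1)&(hsv[...,1]>140)&(hsv[...,2]>80)).astype(np.uint8)
    n,l,s,ce=cv2.connectedComponentsWithStats(m)
    print(nm,[(ce[i].round().tolist(),(unit(onplane(c,*ce[i],.098))[:2]*1e3).round(1).tolist(),int(s[i,4])) for i in range(1,n) if s[i,4]>40])
E
```

```text
eef_pos: [0.4955, 0.0142, 0.0589]
force: [-0.5, 0.6, -0.7]
t 13.25 unit mm [ 10.7 -39.   -1.1] F [-0.5  0.6 -0.7] w 0.0402 yaw_y -11.63 q [-0.07 -0.04  1.92  0.    1.26  0.13]
eef_pos: [0.499, 0.0135, 0.0589]
force: [0.3, 1.0, -0.2]
t 13.55 unit mm [ 14.3 -39.   -1.1] F [ 0.3  1.  -0.2] w 0.0403 yaw_y -11.63 q [-0.08 -0.03  1.91  0.    1.26  0.13]
orange [([264.0, 86.0], [-1.3, 41.4], 943), ([358.0, 93.0], [28.8, 39.1], 672), ([333.0, 203.0], [20.8, 3.0], 977), ([332.0, 303.0], [20.7, -34.2], 861)]
yellow [([204.0, 90.0], [-20.8, 40.5], 1180), ([267.0, 208.0], [-2.0, 1.5], 806), ([271.0, 313.0], [-1.8, -38.2], 703)]
green [([190.0, 95.0], [-25.6, 38.9], 191), ([211.0, 203.0], [-21.1, 3.4], 961), ([217.0, 298.0], [-21.6, -32.0], 597)]
red [([335.0, 88.0], [21.3, 40.6], 953), ([356.0, 194.0], [28.8, 6.3], 637), ([354.0, 283.0], [28.7, -26.4], 508)]
```

The right wheel snapped to 4 (yellow at x −1.8, level with the middle wheel's yellow). Next is the middle wheel, pushed twice toward −x.

```bash
M='python3 -m handwheel'; $M '[{"dp":[0,0,-0.04],"turn":0},{"dp":[0,0,-0.08],"turn":0},{"dp":[0,0,-0.08],"turn":0},{"dp":[0.1,-0.07,-0.08],"turn":0},{"dp":[0.203,-0.131,-0.08],"turn":0},{"dp":[0.203,-0.131,-0.08],"turn":0},{"dp":[0.203,-0.131,-0.05],"turn":0},{"dp":[0.203,-0.131,-0.02],"turn":0},{"dp":[0.203,-0.131,0],"turn":0},{"dp":[0.203,-0.131,0],"turn":0}]' |grep -E 'eef|force: \['; python3 -c "
from h import *
go([-25,1,-1])"
```

```text
eef_pos: [0.4807, 0.0579, 0.0577]
force: [0.1, 0.3, -0.3]
t 14.6 unit mm [-12.4   1.   -2.3] F [ 0.1  0.3 -0.3] w 0.0399 yaw_y -11.68 q [ 0.01 -0.07  1.95 -0.    1.26  0.22]
dp [-0.0002 -0.0629 -0.0063]
```

```bash
M='python3 -m handwheel'; $M '[{"dp":[0,-0.015,0],"turn":0},{"dp":[0,-0.03,0],"turn":0},{"dp":[0,-0.036,0],"turn":0},{"dp":[0,-0.042,0],"turn":0},{"dp":[0,-0.048,0],"turn":0}]' |grep -E 'force: \['; python3 -c "
from h import *
st()";  $M '[{"dp":[0,-0.006,0],"turn":0},{"dp":[0,-0.012,0],"turn":0},{"dp":[0,-0.018,0],"turn":0}]' |grep -E 'force: \['; $M '[{"dp":[0,-0.006,0],"turn":0},{"dp":[0,-0.012,0],"turn":0},{"dp":[0,-0.018,0],"turn":0}]' |grep -E 'force: \['; python3 -c "
from h import *
st()"
```

```text
force: [-0.3, -0.9, 0.0]
t 15.1 unit mm [-21.4   1.7  -0.9] F [-0.3 -0.9  0. ] w 0.0402 yaw_y -11.63 q [ 0.02 -0.1   1.98 -0.    1.26  0.22]
force: [1.2, -0.9, -0.4]
force: [3.0, 0.1, -1.0]
t 15.7 unit mm [-28.6   1.8  -1.1] F [ 3.   0.1 -1. ] w 0.0403 yaw_y -11.64 q [ 0.02 -0.12  1.99  0.    1.26  0.23]
```

```bash
M='python3 -m handwheel';  $M '[{"dp":[0,-0.006,0],"turn":0},{"dp":[0,-0.012,0],"turn":0},{"dp":[0,-0.018,0],"turn":0},{"dp":[0,-0.024,0],"turn":0}]' |grep -E 'force: \['; $M '[{"dp":[0,-0.006,0],"turn":0},{"dp":[0,-0.012,0],"turn":0},{"dp":[0,-0.018,0],"turn":0},{"dp":[0,-0.024,0],"turn":0},{"dp":[0,-0.03,0],"turn":0},{"dp":[0,-0.036,0],"turn":0},{"dp":[0,-0.04,0],"turn":0},{"dp":[0,-0.04,0],"turn":0}]' |grep -E 'force: \['
cat > d.py <<'E'
from h import *
st(); c=cam('wrist'); f=c['frame']; hsv=cv2.cvtColor(f,cv2.COLOR_RGB2HSV)
for nm,h0,h1 in (('orange',5,18),('yellow',22,35),('green',45,75),('red',0,4)):
    m=((hsv[...,0]>=h0)&(hsv[...,0]<=h1)&(hsv[...,1]>140)&(hsv[...,2]>80)).astype(np.uint8)
    n,l,s,ce=cv2.connectedComponentsWithStats(m)
    print(nm,[((unit(onplane(c,*ce[i],.098))[:2]*1e3).round(1).tolist(),int(s[i,4])) for i in range(1,n) if s[i,4]>40])
E
python3 d.py
```

```text
force: [0.5, -0.2, -0.0]
force: [0.0, -0.1, 0.3]
t 16.9 unit mm [-41.5   1.8  -1.1] F [ 0.  -0.1  0.3] w 0.04 yaw_y -11.63 q [ 0.03 -0.15  2.03  0.    1.27  0.23]
orange [([19.5, 51.4], 65), ([-1.7, 41.6], 820), ([18.6, 17.3], 133), ([0.8, 3.7], 604)]
yellow [([-25.0, 43.5], 969), ([-23.6, 6.0], 771)]
green [([-34.5, 47.3], 473), ([-34.2, 13.8], 536), ([-24.4, -32.1], 302)]
red [([17.6, 43.2], 845), ([18.3, 6.6], 747), ([18.6, -14.5], 77)]
```

```bash
M='python3 -m handwheel'; $M '[{"dp":[0,0,-0.04],"turn":0},{"dp":[0,0,-0.08],"turn":0},{"dp":[0,0,-0.08],"turn":0},{"dp":[-0.004,0.08,-0.08],"turn":0},{"dp":[-0.004,0.145,-0.08],"turn":0},{"dp":[-0.004,0.145,-0.08],"turn":0},{"dp":[-0.004,0.145,-0.05],"turn":0},{"dp":[-0.004,0.145,-0.02],"turn":0},{"dp":[-0.004,0.145,-0.002],"turn":0},{"dp":[-0.004,0.145,-0.002],"turn":0},{"dp":[-0.004,0.125,-0.002],"turn":0},{"dp":[-0.004,0.11,-0.002],"turn":0}]' |grep -E 'force: \['; python3 d.py; $M '[{"dp":[0,-0.006,0],"turn":0},{"dp":[0,-0.012,0],"turn":0},{"dp":[0,-0.018,0],"turn":0},{"dp":[0,-0.024,0],"turn":0},{"dp":[0,-0.03,0],"turn":0},{"dp":[0,-0.036,0],"turn":0}]' |grep -E 'force: \['; python3 -c "
from h import *
st()"
```

```text
force: [-0.4, -0.2, 0.0]
t 18.15 unit mm [-19.7   1.   -0.6] F [-0.4 -0.2  0. ] w 0.0402 yaw_y -11.63 q [ 0.02 -0.09  1.97 -0.    1.26  0.22]
orange [([23.9, 46.9], 307), ([-1.5, 41.5], 729), ([23.2, 14.8], 311), ([-0.9, 1.8], 658)]
yellow [([-23.4, 43.4], 1000), ([-23.1, 6.2], 880), ([-1.9, -36.0], 505)]
green [([-30.5, 47.1], 471), ([-30.4, 14.0], 481), ([-23.0, -31.9], 340)]
red [([18.9, 43.1], 821), ([19.6, 7.4], 578)]
force: [2.4, -0.3, -0.2]
t 18.8 unit mm [-26.4   1.   -0.6] F [ 2.4 -0.3 -0.2] w 0.0404 yaw_y -11.64 q [ 0.02 -0.11  1.99 -0.    1.26  0.22]
```

Middle is at 3, so I'll continue the second stroke.

```bash
M='python3 -m handwheel';  $M '[{"dp":[0,-0.006,0],"turn":0},{"dp":[0,-0.012,0],"turn":0},{"dp":[0,-0.018,0],"turn":0},{"dp":[0,-0.024,0],"turn":0},{"dp":[0,-0.03,0],"turn":0},{"dp":[0,-0.036,0],"turn":0}]' |grep -E 'force: \['; $M '[{"dp":[0,-0.006,0],"turn":0},{"dp":[0,-0.012,0],"turn":0},{"dp":[0,-0.018,0],"turn":0},{"dp":[0,-0.024,0],"turn":0},{"dp":[0,-0.03,0],"turn":0},{"dp":[0,-0.036,0],"turn":0},{"dp":[0,-0.04,0],"turn":0},{"dp":[0,-0.04,0],"turn":0}]' |grep -E 'force: \['; $M '[{"dp":[0,0,-0.04],"turn":0},{"dp":[0,0,-0.08],"turn":0},{"dp":[0,0,-0.08],"turn":0}]' |grep -E 'force: \['
python3 d.py; python3 -c "
from h import *
go([8,41,-1])"
```

```text
force: [0.8, -0.1, -0.6]
force: [-0.2, 0.5, 0.1]
force: [0.4, 0.6, 0.3]
t 20.5 unit mm [-40.4   1.3  17.3] F [0.4 0.6 0.3] w 0.0403 yaw_y -11.63 q [ 0.03 -0.18  2.01  0.    1.3   0.23]
orange [([21.5, 48.4], 103), ([-1.6, 41.4], 613), ([-23.2, 5.2], 680), ([21.5, 4.9], 127)]
yellow [([-24.9, 43.2], 781), ([-33.9, 12.5], 491)]
green [([-34.3, 46.7], 415), ([-24.3, -33.1], 274)]
red [([18.1, 42.9], 657), ([1.3, 3.0], 352), ([20.6, -20.1], 262)]
t 20.55 unit mm [-40.8   1.2  16.6] F [ 0.2 -0.1 -0.5] w 0.0403 yaw_y -11.63 q [ 0.03 -0.17  2.01  0.    1.3   0.23]
dp [0.1996 0.2432 0.0884]
```

```bash
M='python3 -m handwheel'; $M '[{"dp":[0.1,0.12,0],"turn":0},{"dp":[0.2,0.243,0],"turn":0},{"dp":[0.2,0.243,0],"turn":0},{"dp":[0.2,0.243,0.03],"turn":0},{"dp":[0.2,0.243,0.06],"turn":0},{"dp":[0.2,0.243,0.087],"turn":0},{"dp":[0.2,0.243,0.087],"turn":0},{"dp":[0.2,0.263,0.087],"turn":0},{"dp":[0.2,0.273,0.087],"turn":0}]' |grep -E 'force: \['; python3 d.py;$M '[{"dp":[0,0.006,0],"turn":0},{"dp":[0,0.012,0],"turn":0},{"dp":[0,0.018,0],"turn":0},{"dp":[0,0.024,0],"turn":0},{"dp":[0,0.03,0],"turn":0},{"dp":[0,0.036,0],"turn":0},{"dp":[0,0.042,0],"turn":0}]' |grep -E 'force: \['; python3 -c "
from h import *
st()"
```

```text
force: [-0.1, 0.3, 0.3]
t 21.45 unit mm [13.5 40.7 -1.6] F [-0.1  0.3  0.3] w 0.0404 yaw_y -11.65 q [ 0.08  0.03  1.85 -0.    1.26  0.28]
orange [([29.0, 54.9], 276), ([-1.4, 42.2], 713)]
yellow [([-21.4, 48.5], 581)]
green [([-24.5, 55.5], 306)]
red [([21.0, 45.6], 714), ([0.8, 1.5], 245)]
force: [-1.9, 0.3, -0.0]
t 22.2 unit mm [21.1 40.8 -2.2] F [-1.9  0.3 -0. ] w 0.0401 yaw_y -11.63 q [0.07 0.05 1.83 0.   1.26 0.28]
```

```bash
M='python3 -m handwheel';  $M '[{"dp":[0,0.006,-0.003],"turn":0},{"dp":[0,0.012,-0.005],"turn":0},{"dp":[0,0.018,-0.005],"turn":0},{"dp":[0,0.024,-0.005],"turn":0},{"dp":[0,0.03,-0.005],"turn":0},{"dp":[0,0.036,-0.005],"turn":0},{"dp":[0,0.042,-0.005],"turn":0}]' |grep -E 'force: \['; $M '[{"dp":[0,0.006,0],"turn":0},{"dp":[0,0.012,0],"turn":0},{"dp":[0,0.018,0],"turn":0},{"dp":[0,0.024,0],"turn":0},{"dp":[0,0.03,0],"turn":0},{"dp":[0,0.036,0],"turn":0},{"dp":[0,0.042,0],"turn":0},{"dp":[0,0.045,0],"turn":0},{"dp":[0,0.045,0],"turn":0}]' |grep -E 'force: \['; $M '[{"dp":[0,0,-0.04],"turn":0},{"dp":[0,0,-0.08],"turn":0},{"dp":[0,0,-0.08],"turn":0}]' |grep -E 'force: \['
python3 d.py; python3 -c "
from h import *
go([9,41,-1])"
```

```text
force: [-1.8, 0.6, -0.0]
force: [0.1, 0.1, -0.4]
force: [1.0, 0.6, 0.7]
t 24.1 unit mm [40.  41.1 17. ] F [1.  0.6 0.7] w 0.0402 yaw_y -11.63 q [ 0.07  0.07  1.77 -0.    1.29  0.27]
orange [([22.3, 45.2], 678)]
yellow [([-1.7, 42.2], 626), ([-21.5, 20.1], 277)]
green [([-19.8, 45.7], 641)]
red [([33.2, 52.0], 449), ([33.2, -15.0], 231), ([-45.3, -54.9], 53)]
t 24.15 unit mm [39.7 41.  16.3] F [-0.1  0.2 -0.9] w 0.0403 yaw_y -11.63 q [0.07 0.07 1.77 0.   1.29 0.27]
dp [-0.0008 -0.1537  0.0863]
```

Left is at 4. One more stroke.

```bash
M='python3 -m handwheel'; $M '[{"dp":[0,-0.08,0],"turn":0},{"dp":[0,-0.154,0],"turn":0},{"dp":[0,-0.154,0],"turn":0},{"dp":[0,-0.154,0.03],"turn":0},{"dp":[0,-0.154,0.06],"turn":0},{"dp":[0,-0.154,0.086],"turn":0},{"dp":[0,-0.154,0.086],"turn":0},{"dp":[0,-0.134,0.086],"turn":0},{"dp":[0,-0.124,0.086],"turn":0}]' |grep -E 'force: \['; python3 d.py;$M '[{"dp":[0,0.006,0],"turn":0},{"dp":[0,0.012,0],"turn":0},{"dp":[0,0.018,0],"turn":0},{"dp":[0,0.024,0],"turn":0},{"dp":[0,0.03,0],"turn":0},{"dp":[0,0.036,0],"turn":0},{"dp":[0,0.042,0],"turn":0}]' |grep -E 'force: \['; $M '[{"dp":[0,0.006,0],"turn":0},{"dp":[0,0.012,0],"turn":0},{"dp":[0,0.018,0],"turn":0},{"dp":[0,0.024,0],"turn":0},{"dp":[0,0.03,0],"turn":0},{"dp":[0,0.036,0],"turn":0},{"dp":[0,0.042,0],"turn":0}]' |grep -E 'force: \['; python3 -c "
from h import *
st()"
```

```text
force: [-0.3, -0.0, 0.4]
t 25.05 unit mm [14.6 40.8 -2.1] F [-0.3 -0.   0.4] w 0.0402 yaw_y -11.64 q [ 0.08  0.04  1.85 -0.    1.26  0.28]
orange [([21.0, 45.7], 863)]
yellow [([-1.5, 42.1], 726)]
green [([-21.4, 47.8], 583)]
red [([28.8, 53.7], 500), ([0.7, 2.0], 232)]
force: [-2.3, 1.1, 1.2]
force: [0.5, 0.0, 0.4]
t 26.5 unit mm [31.3 40.7 -2. ] F [0.5 0.  0.4] w 0.0402 yaw_y -11.64 q [ 0.07  0.08  1.81 -0.    1.26  0.27]
```

```bash
M='python3 -m handwheel'; $M '[{"dp":[0,0.006,0],"turn":0},{"dp":[0,0.014,0],"turn":0},{"dp":[0,0.022,0],"turn":0},{"dp":[0,0.03,0],"turn":0},{"dp":[0,0.038,0],"turn":0},{"dp":[0,0.038,0],"turn":0},{"dp":[0,0.038,-0.04],"turn":0},{"dp":[0,0.038,-0.1],"turn":0},{"dp":[0,0.038,-0.2],"turn":0}]' |grep -E 'force: \[';  $M '[{"dp":[0,0,-0.2],"turn":0},{"dp":[-0.2,-0.15,-0.4],"turn":0},{"dp":[-0.375,-0.34,-0.4],"turn":0},{"dp":[-0.375,-0.34,-0.4],"turn":0},{"dp":[-0.375,-0.34,-0.4],"turn":0},{"dp":[-0.375,-0.34,-0.4],"turn":0},{"dp":[-0.375,-0.34,-0.4],"turn":0}]' -1 20|grep -E 'force: \['
python3 d.py
python3 - <<'E'
from h import *
c=cam('wrist','w5.png'); st()
f=c['frame'].astype(int); 
# button: bright blob by height
H=np.zeros((480,640))
for v in range(200,400,2):
  for u in range(250,460,2):
    if c['depth'][v,u]>0:
      p=atdepth(c,u,v); q=unit(p)*1e3
      H[v,u]=p[2]
      if abs(q[0])<40 and -140<q[1]<-70: pass
pts=[(unit(atdepth(c,u,v))*1e3) for v in range(180,460,2) for u in range(230,480,2) if c['depth'][v,u]>0]
pts=np.array(pts); r=np.hypot(pts[:,0]+1,pts[:,1]+108)
for a,b in ((0,8),(8,13),(13,15),(15,17),(17,19),(19,22),(22,30)):
    m=(r>=a)&(r<b)&(pts[:,2]<40); print(a,b,m.sum(),np.median(pts[m,2]).round(1) if m.any() else '')
m=(pts[:,2]>15)&(pts[:,2]<30)&(r<30); print('high pts mean',pts[m].mean(0).round(1),pts[m].min(0).round(1),pts[m].max(0).round(1))
E
```

```text
force: [0.0, 0.0, 0.1]
force: [0.2, -0.2, -0.6]
t 28.1 unit mm [-29.4 -33.5 117.9] F [ 0.2 -0.2 -0.6] w -0.0001 yaw_y -11.61 q [-0.05 -0.26  1.89  0.    1.51  0.15]
orange [([26.0, 40.3], 213), ([-22.4, 2.4], 324), ([19.5, -36.2], 303), ([102.2, -105.5], 591)]
yellow [([19.3, 40.9], 344), ([-32.4, 4.5], 250), ([-1.7, -38.3], 208), ([-59.9, -87.3], 58)]
green [([-1.8, 41.3], 189), ([-24.0, -36.0], 260)]
red [([1.0, 0.9], 185), ([25.9, -30.6], 154), ([-60.0, -76.7], 61)]
t 28.2 unit mm [-29.7 -33.5 117.4] F [-0.1 -0.6  0.5] w -0.0001 yaw_y -11.59 q [-0.05 -0.25  1.89  0.    1.51  0.15]
0 8 14 23.2
8 13 43 22.8
13 15 23 22.6
15 17 43 17.5
17 19 35 12.8
19 22 70 12.8
22 30 275 2.2
high pts mean [   7.7 -102.6   22. ] [   0.7 -117.1   16. ] [ 14.4 -92.7  24.4]
```

View pics/w5.png

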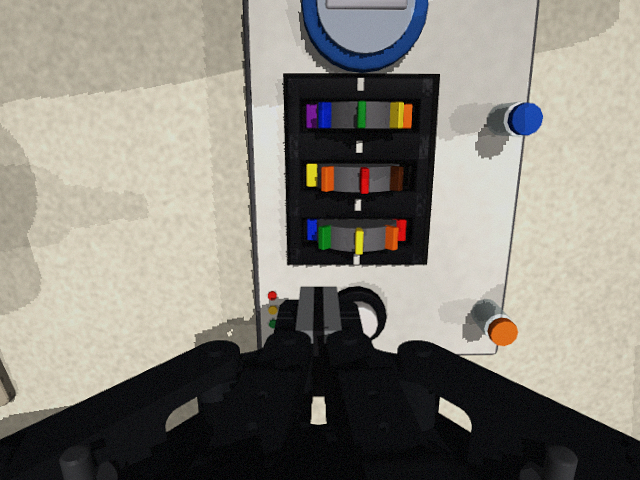

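The picture shows green (362,114), red (365,180) and yellow (359,242) upright, so the code is 5-2-4, with both vials in place. Red sits about 2.5 mm toward +x within its play, so I'll nudge it straight before pressing.

```bash
python3 -c "
from h import *
go([-10,1,14])"
```

```text
t 28.2 unit mm [-29.7 -33.5 117.4] F [-0.1 -0.6  0.5] w -0.0001 yaw_y -11.59 q [-0.05 -0.25  1.89  0.    1.51  0.15]
dp [0.1728 0.0985 0.5171]
```

```bash
M='python3 -m handwheel'; $M '[{"dp":[0.17,0.1,0.1],"turn":0},{"dp":[0.173,0.1,0.25],"turn":0},{"dp":[0.173,0.1,0.4],"turn":0},{"dp":[0.173,0.1,0.48],"turn":0},{"dp":[0.173,0.1,0.48],"turn":0},{"dp":[0.173,0.1,0.48],"turn":0},{"dp":[0.173,0.1,0.53],"turn":0},{"dp":[0.173,0.1,0.57],"turn":0},{"dp":[0.173,0.1,0.59],"turn":0},{"dp":[0.173,0.1,0.59],"turn":0},{"dp":[0.173,0.08,0.59],"turn":0},{"dp":[0.173,0.064,0.59],"turn":0}]' -0.06 20|grep -E 'force: \['; python3 -c "
from h import *
st()"; $M '[{"dp":[0,-0.006,0],"turn":0},{"dp":[0,-0.012,0],"turn":0},{"dp":[0,-0.018,0],"turn":0},{"dp":[0,-0.024,0],"turn":0},{"dp":[0,-0.024,0],"turn":0}]'|grep -E 'force: \['; python3 d.py
```

```text
force: [-0.6, 0.1, 1.1]
t 29.4 unit mm [-17.1   0.5   0. ] F [-0.6  0.1  1.1] w 0.0398 yaw_y -11.64 q [ 0.02 -0.09  1.97  0.    1.26  0.22]
force: [0.9, 0.8, 0.2]
t 29.9 unit mm [-21.9   0.6  -0.2] F [0.9 0.8 0.2] w 0.0402 yaw_y -11.63 q [ 0.02 -0.1   1.98  0.    1.26  0.22]
orange [([23.5, 46.9], 382), ([-24.6, 6.9], 850), ([20.5, 3.0], 186)]
yellow [([18.4, 43.0], 1013), ([-30.8, 14.5], 476), ([-1.9, -36.8], 507)]
green [([-1.8, 41.3], 625), ([-23.2, -32.1], 337)]
red [([-3.2, 2.1], 440)]
```

```bash
M='python3 -m handwheel'; $M '[{"dp":[0,0.02,0],"turn":0},{"dp":[0,0.03,0],"turn":0},{"dp":[0,0.03,-0.06],"turn":0},{"dp":[0,0.03,-0.14],"turn":0},{"dp":[0,0.03,-0.2],"turn":0},{"dp":[0,0.03,-0.2],"turn":0}]' |grep -E 'force: \['; python3 d.py; python3 -c "
from h import *
go([0,-107,20])"
```

```text
force: [1.0, 0.5, 0.2]
t 30.55 unit mm [-14.    0.9  42.5] F [1.  0.5 0.2] w 0.0404 yaw_y -11.63 q [ 0.01 -0.13  1.92  0.    1.35  0.22]
orange [([25.9, 45.4], 362), ([-23.5, 5.4], 551), ([21.6, 3.8], 135)]
yellow [([19.4, 42.5], 613), ([-30.2, 12.0], 351), ([-1.7, -38.1], 358)]
green [([-1.9, 41.3], 373), ([-23.8, -31.2], 304)]
red [([-2.2, 1.6], 347)]
t 30.6 unit mm [-14.7   0.7  41.2] F [ 0.2 -0.8 -0.5] w 0.04 yaw_y -11.63 q [ 0.01 -0.13  1.92 -0.    1.34  0.22]
dp [-0.5383  0.0754  0.1057]
```

All three fins are straight now (−1.9, −2.2, −1.7). Next is the enter button with the gripper shut.

```bash
M='python3 -m handwheel'; $M '[{"dp":[-0.2,0.03,0],"turn":0},{"dp":[-0.4,0.06,0],"turn":0},{"dp":[-0.538,0.075,0],"turn":0},{"dp":[-0.538,0.075,0],"turn":0},{"dp":[-0.538,0.075,0.05],"turn":0},{"dp":[-0.538,0.075,0.1],"turn":0},{"dp":[-0.538,0.075,0.15],"turn":0},{"dp":[-0.538,0.075,0.18],"turn":0},{"dp":[-0.538,0.075,0.18],"turn":0},{"dp":[-0.538,0.075,0.18],"turn":0}]' -1 20|grep -E 'force: \['; python3 -c "
from h import *
st()"; $M '[{"dp":[0,0,0.01],"turn":0},{"dp":[0,0,0.02],"turn":0},{"dp":[0,0,0.02],"turn":0}]'|grep -E 'eef|force: \['
```

```text
force: [0.2, -0.3, 0.0]
t 31.6 unit mm [  -1.4 -106.8    3.5] F [ 0.2 -0.3  0. ] w 0.0 yaw_y -11.59 q [-0.21 -0.11  1.98  0.    1.27 -0.01]
eef_pos: [0.4703, -0.0503, 0.0597]
force: [0.2, -0.5, 0.0]
```

```bash
M='python3 -m handwheel'; for k in 1; do $M '[{"dp":[0,0,0.01],"turn":0},{"dp":[0,0,0.02],"turn":0},{"dp":[0,0,0.02],"turn":0}]'|grep -E 'eef|force: \['; done; $M '[{"dp":[0,0,0.01],"turn":0},{"dp":[0,0,0.02],"turn":0},{"dp":[0,0,0.02],"turn":0}]'|grep -E 'eef|force: \['
```

```text
eef_pos: [0.47, -0.0503, 0.0553]
force: [-0.4, -0.4, -0.5]
eef_pos: [0.47, -0.0502, 0.0513]
force: [-0.2, 0.7, -0.1]
```

```bash
M='python3 -m handwheel'; $M '[{"dp":[0,0,0.01],"turn":0},{"dp":[0,0,0.01],"turn":0}]'|grep -E 'eef|force: \['; $M '[{"dp":[0,0,0.01],"turn":0},{"dp":[0,0,0.01],"turn":0}]'|grep -E 'eef|force: \['
```

```text
eef_pos: [0.4701, -0.0503, 0.0494]
force: [0.0, 0.4, 0.1]
eef_pos: [0.47, -0.0502, 0.0474]
force: [-0.4, 0.2, 1.6]
```

```bash
M='python3 -m handwheel'; $M '[{"dp":[0,0,0.01],"turn":0},{"dp":[0,0,0.01],"turn":0}]'|grep -E 'eef|force: \['; $M '[{"dp":[0,0,0.01],"turn":0},{"dp":[0,0,0.01],"turn":0}]'|grep -E 'eef|force: \['
```

```text
eef_pos: [0.4704, -0.0503, 0.0457]
force: [-0.9, -0.3, 4.0]
eef_pos: [0.4705, -0.0503, 0.0438]
force: [-1.3, 0.9, 3.3]
```

```bash
M='python3 -m handwheel'; $M '[{"dp":[0,0,0.005],"turn":0},{"dp":[0,0,0.005],"turn":0}]'|grep -E 'eef|force: \['; $M '[{"dp":[0,0,0.005],"turn":0},{"dp":[0,0,0.005],"turn":0}]'|grep -E 'eef|force: \['
```

```text
eef_pos: [0.4705, -0.0503, 0.0429]
force: [-0.5, -0.2, 5.0]
eef_pos: [0.4705, -0.0503, 0.0418]
force: [-0.6, -0.2, 4.7]
```

```bash
M='python3 -m handwheel'; $M '[{"dp":[0,0,0.005],"turn":0},{"dp":[0,0,0.005],"turn":0}]'|grep -E 'eef|force: \['; $M '[{"dp":[0,0,0.005],"turn":0},{"dp":[0,0,0.005],"turn":0}]'|grep -E 'eef|force: \['
```

```text
eef_pos: [0.4705, -0.0503, 0.0409]
force: [-0.9, -0.3, 5.6]
eef_pos: [0.4706, -0.0503, 0.0407]
force: [-3.3, 0.1, 12.9]
```

The hard stop is reached: 12.9 N with z stalled. I'll release and back off.

```bash
M='python3 -m handwheel'; $M '[{"dp":[0,0,0.001],"turn":0},{"dp":[0,0,0.001],"turn":0},{"dp":[0,0,-0.03],"turn":0},{"dp":[0,0,-0.1],"turn":0},{"dp":[0,0,-0.25],"turn":0},{"dp":[0,0,-0.45],"turn":0},{"dp":[0.3,-0.15,-0.45],"turn":0},{"dp":[0.35,-0.15,-0.45],"turn":0},{"dp":[0.35,-0.15,-0.45],"turn":0},{"dp":[0.35,-0.15,-0.45],"turn":0},{"dp":[0.35,-0.15,-0.45],"turn":0}]'|grep -E 'eef|force: \['; python3 d.py
python3 - <<'E'
from h import *
c=cam('wrist','w6.png')
P=np.array([unit(atdepth(c,u,v))*1e3 for v in range(180,460,2) for u in range(230,480,2) if c['depth'][v,u]>0])
r=np.hypot(P[:,0],P[:,1]+107); m=(r<13)&(P[:,2]<40); print('button z',m.sum(),np.median(P[m,2]))
E
```

```text
eef_pos: [0.4549, 0.0237, 0.1296]
force: [-0.5, 0.8, -0.1]
t 35.2 unit mm [-31.  -37.7  69.6] F [-0.5  0.8 -0.1] w -0.0005 yaw_y -11.64 q [-0.06 -0.23  1.96 -0.    1.41  0.14]
orange [([25.2, 39.8], 255), ([-24.6, 2.8], 484), ([19.0, -35.8], 449), ([101.7, -104.9], 855)]
yellow [([18.9, 40.7], 533), ([-32.6, 5.3], 347), ([-1.7, -38.4], 306), ([-59.6, -84.1], 67)]
green [([-1.8, 41.4], 312), ([-24.1, -35.4], 374)]
red [([-2.0, 1.2], 273), ([24.6, -29.0], 196), ([-59.3, -74.5], 76)]
button z 35 22.606755463365964
```

```bash
python3 -c "
from plant import ticket
print(ticket.finish_job())"
```

```text
the job is handed in; nothing more can be done
None
```

The pump is set to 5-2-4 (green, red and yellow fins upright), enter was pressed to its hard stop and came back up, and the job was handed in at about 35 s of the 72 s limit, with the arm clear and the vials and bottles never touched.

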